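# Anchor the dye chest, free its catch if it holds, and hold the lid up

## Task

Slide the black-knobbed bolt fully home into its keeper to anchor the dye chest, then tug the lid up by its steel handle, before touching the red tab, to learn whether the hidden catch holds it; if it does, slide the red tab to the left, as seen from the robot, to free it. Then lift the lid by the handle about halfway up, to about 45 degrees, and finish still gripping the handle and holding the lid there, as it would fall shut. Leave the bolt home and the two dye bottles and the tissue box where they stand.

Things in the scene. Friction and masses are not known exactly. Their poses are not given: they have to be found in the camera images.
- chest: White dye chest, 220 (x) x 300 (y) mm, rim 107 mm high, on a 12 mm board that reaches 130 mm beyond its right side; all fixed. Origin on the table under its middle; x from front (robot's side) to hinged back, y left. Yaw -13 to +7 degrees. Front left: grey catch housing, 36 mm deep, 125 wide, top at 88 mm; whether the catch inside holds the lid cannot be seen.
- bolt (a joint): Barrel bolt on the board, right of the chest, sliding along the chest's +x (away from the robot). 0 = drawn right back, 0.05 m = fully home in the keeper, against its stop. Starts anywhere from 0 to 0.02. About 3 N of friction; stays where it is left.
- bolt_knob (a point): Centre of the bolt's upright black knob (20 mm in diameter, 30 mm tall, centre 73 mm above the table, its underside 58 mm). It moves with the bolt, in a line 80 mm clear of the chest's side; the bolt's guides and keeper, right under that line, are 46 mm high at most.
- lid (a joint): Blue lid hinged along the chest's back rim. 0 = shut, grows as its front rises (rad, 1.3 = its stop). If caught it lifts through about 0.02 of free play and then stops dead; if free it lifts on. Lid and handle weigh 0.45 to 0.8 kg and fall shut when let go.
- handle_mid (a point): Middle of the lid's steel bow handle: round bar 12 mm thick, 100 mm long along the chest's y, axis 40 mm above the lid (157 mm above the table when shut), 185 mm towards the front from the hinge axis and, lid shut, 50 mm above it. Can be pinched from above, across the bar; it turns between the fingers as the lid swings.
- hinge_mid (a point): Middle of the lid's hinge axis, which runs along the chest's y, 107 mm above the table at the chest's back rim (fixed).
- tab (a joint): Red release tab of the catch, sliding along the chest's +y (to its left). 0 = at rest, 0.025 m = all the way; from 0.02 on the catch has let go, and stays let go. About 2 to 3 N of friction; stays where it is left.
- tab_mid (a point): Grip point of the upright red tab in front of the lid: 12 mm wide (y), 14 mm deep (x), from 88 to 135 mm above the table; this point is 118 mm above it and moves with the tab. It stands 22 mm in front of the lid's front edge.
- dye_red: Red dye bottle, 48 mm in diameter, 138 mm tall, standing on the table left of the chest. Origin at the centre of its underside. Leave it.
- dye_green: Green dye bottle of the same size, left of the chest and farther back. Origin at the centre of its underside. Leave it.
- tissues: Green tissue box, 220 x 110 x 60 mm, on the table right of the bolt. Origin at the centre of its underside. Leave it.
Mind the look-alikes: they are no part of the job. Of the things that look like the tissues, take the one that is farthest to the robot's right at the start. Of the things shaped like the dye_red, the red one is meant.

How it is judged:
On the way, in this order (a step that is already met when the one before it is completed fails the run):
1. the bolt is slid home into its keeper (value of joint bolt above 0.044 m), for 0.1 s.
2. the lid is tugged up through its play with the red tab still at rest (value of joint lid above 0.012 rad and value of joint tab below 0.005 m and (contact force between the fingers and lid_c2 above 0.5 N or contact force between the fingers and lid_c3 above 0.5 N or contact force between the fingers and lid_c4 above 0.5 N)), for 0.1 s.
3. the lid is lifted about halfway up (value of joint lid above 0.58 rad and value of joint bolt above 0.044 m), for 0.2 s.
At the end, for the whole second after the job is handed in: The lid is held still by the fingers on its handle at 0.785 rad (45 degrees) within about 0.2 rad (0.58 to 1.0), the bolt is home (within 6 mm of its stop), and bottles and tissue box are upright within 30 mm of where they stood (all of step 3 and value of joint lid below 1 rad and velocity of joint lid between -0.1 and 0.1 rad/s and (contact force between the fingers and lid_c2 above 1 N or contact force between the fingers and lid_c3 above 1 N or contact force between the fingers and lid_c4 above 1 N) and not (distance of any of dye_red, dye_green, tissues from where it was at the start of the episode above 0.03 m or angle between any of dye_red, dye_green, tissues's own z axis and vertical above 0.4 rad)); the arm keeps its last pose, push and grip.
It fails at once if the lid is raised before the bolt is home (value of joint lid above 0.012 rad and value of joint bolt below 0.04 m).
It fails at once if a bottle or the tissue box is pushed away or knocked over (distance of any of dye_red, dye_green, tissues from where it was at the start of the episode above 0.03 m or angle between any of dye_red, dye_green, tissues's own z axis and vertical above 0.4 rad).
It also fails if it takes over 58 s, if anything falls off the work surface, if the arm or the gripper's body presses on something with over 40 N, if the wrist force passes 120 N, or if a joint passes its speed limit or range.

## Robot

A 7-joint arm with a two-finger parallel gripper is mounted at the origin on the work surface. World frame = base frame: x ahead of the robot, y to its left, z up, the work surface at z = 0. Lengths are in m, angles in rad, forces in N, time in s.
With the tool pointing down it reaches from about 0.425 to 0.925 m from the base axis. Payload 6.8 kg.
Tool frame: the origin (TCP) lies midway between the tips of the shut fingers; the grasp point (between the pads) lies bot.tcp_to_grasp behind it (bot.tcp_to_grasp is the distance from the TCP to the grasp point, in m); z points along the fingers, y is the direction in which the jaws open and shut (so a half turn about z gives the same grasp; the last joint's range is limited). The gripper opens to 85 mm and grips with 20 to 120 N. Pads are 22 mm wide; open, the fingers measure 114 mm over their backs; the gripper's body (76 mm by 85 mm) begins 54 mm behind the grasp point. The pads swing forward as they close: fully open they stand 13 mm farther back than shut.
Start: joints at [1.188, 0.477, 0.022, 1.555, -0.011, 1.109, -0.083], TCP at [0.183, -0.65, 0.231] pointing down, gripper open.
Joint ranges: [-2.96, 2.96], [-0.34, 2.1], [-1.41, 1.46], [0.24, 2.44], [-1.37, 4.51], [0.17, 1.92], [-2.96, 2.96]. Speed limits (rad/s): [2.39, 2.39, 3.14, 3.14, 3.14, 3.14, 3.14].

## Interface

Orientations are given as a rotation vector (axis times angle).
In Python, from plant import bot gives the robot as it stands.
- The arm moves only by the tool play_rows, never from a script. Its argument "plan" is a list that holds one entry, the list of rows, each a list of 7 numbers: the turn, a rotation vector about the tool's x, y, z in degrees, then the shift along the tool's x, y, z in m, then the opening, from -1 (shut) to 1 (fully open). In form: [[[wx, wy, wz, x, y, z, fingers], ...]]. A call has exactly 10 rows; each row is the pose to reach, as a shift and turn from the pose commanded when the call began, along the tool's axes at that moment; what a row does not reach only later rows make up. A row lasts 1/8 s, in which the tool goes at most 62.5 mm and 10.7 degrees, less where a joint would pass 70% of its speed; a pose out of reach is approached as far as the arm can. A call with a gripper value outside its range is refused whole. The fingers move at their own pace and stop on an object; the grip force is fixed at half the most. Time passes only in rows, so rows that repeat a pose let the fingers close, or fill a call up. It gives the time, the measured TCP pose, the force and the opening at its end, in the units of the state.
- bot.state(): the state, without advancing time (a new reading comes with each control period).
- bot.snapshot(name): name is "side" or "top"; returns a dict with "frame" (480x640x3 uint8, blue, green, red), "z_map" (480x640 float32, m along the optical axis (not along the pixel's ray), 0 where there is no reading), "vfov" (degrees; the focal length in pixels is half the picture's height over the tangent of half this angle, whatever the lens; pixels are square), "cx", "cy" (the principal point, pixels), "rvec" (rotation vector, rad) and "tvec" (3), from world to camera coordinates, as OpenCV has them. Camera axes: x right, y down, z forward; pixel columns grow to the right and rows downward; lengths in m; the calibration is good to about 2 mm. A picture is of the moment at which its call begins.
- bot.hand_in(): hands the job in, once; it reports no verdict.
The state is a dict: "t": time; "q": joint angles; "joint_velocities": joint speeds; "joint_torque": joint torques, N m; "eef_pos": TCP position; "orientation": TCP orientation; "ft_force": force on the tool from outside, world axes, zero at the start; "torque": the same for the moment, N m; "opening": finger opening in m.
Only numpy, scipy, OpenCV 4.12 (cv2) and the standard library are available. Lean on these libraries where they do the work, as an engineer would, in place of code of your own. Each camera call takes 0.05 s, during which the arm holds its last target.

## Working session

There is one attempt and no reset: what is moved stays moved. The work goes in short steps, Python scripts to look and compute and a tool call to move; the robot and the scene stay as the last step left them, time stands still between calls to the robot, and variables do not carry over. Pictures are saved under pics/ and viewed, and the job is handed in when it is done.

Besides the shell and the picture viewer there is one more tool, called after ">>>" as name([rows], argument=value, ...), one row to a line, values as JSON. play_rows: Moves the arm, as the interface text tells. Its arguments: {"type":"object","properties":{"plan":{"type":"array"}},"required":["plan"]}

```bash
ls; mkdir -p pics
python3 - <<'E'
from plant import bot
import cv2,pickle
print(bot.state(), bot.tcp_to_grasp)
for n in ("side","top"):
    s=bot.snapshot(n); cv2.imwrite(f"pics/{n}0.png",s["frame"]); pickle.dump(s,open(f"{n}0.pkl","wb"))
    print(n,s["vfov"],s["cx"],s["cy"],s["rvec"],s["tvec"])
E
```

```text
pics
{'t': 0.0, 'q': array([ 1.1878976 ,  0.47779559,  0.02236475,  1.5564487 , -0.01149781,
        1.10930476, -0.08307547]), 'joint_velocities': array([-1.10646830e-03,  1.50417362e-03,  7.17122166e-05, -1.67699721e-04,
       -1.14721004e-03, -3.83490390e-05, -1.43561498e-03]), 'joint_torque': array([ 1.70180585e-03, -5.96439922e+01,  1.60854198e+00, -2.81195515e+01,
        1.23868123e-02,  9.42999817e-03, -2.50845233e-05]), 'eef_pos': array([ 0.18297278, -0.64911259,  0.23033039]), 'orientation': array([-3.11021212e+00, -4.30090298e-01,  6.23841508e-04]), 'ft_force': array([-0.3549562 , -0.07206816,  0.14441428]), 'torque': array([ 0.01649544, -0.02019211, -0.03174815]), 'opening': 0.08544285503063617} 0.0187
side 56.025875610244086 317.7308498946804 235.37032028448874 [ 0.54039724 -2.740392    1.06214285] [0.50253394 0.22933794 1.12437275]
top 49.50148925746433 320.0074594193253 232.13856238877054 [ 2.16080535 -2.04712721  0.2339885 ] [0.00394063 0.56397274 1.3204763 ]
```

View pics/side0.png

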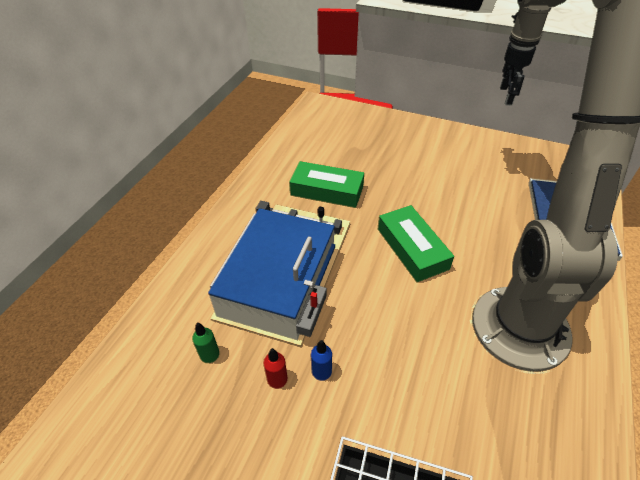

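View pics/top0.png

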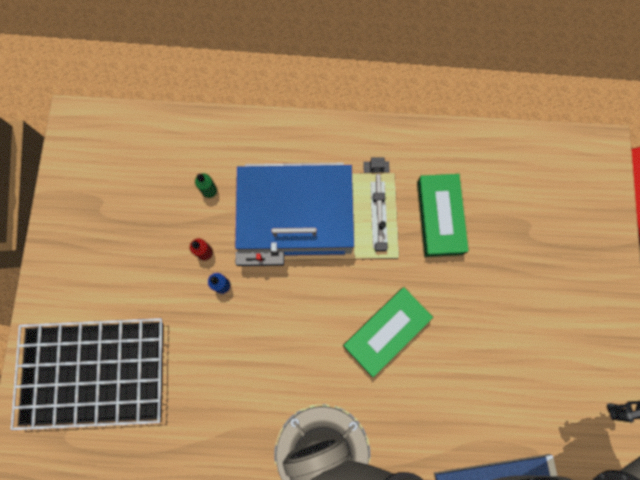

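The top view shows the chest at about (295,208), the handle at (294,231), the black knob at (382,225) and the red tab at (260,257). The tissue box is at (443,215), the red bottle at (201,248) and the green bottle at (205,185). Next I'll measure these.

```bash
cat > h.py <<'E'
import numpy as np,cv2,pickle
from scipy.spatial.transform import Rotation as R
def cam(s):
    f=240/np.tan(np.radians(s["vfov"]/2)); Rm=R.from_rotvec(np.ravel(s["rvec"])).as_matrix()
    return f,Rm,np.ravel(s["tvec"])
def ray(s,u,v):
    f,Rm,t=cam(s); d=Rm.T@np.array([(u-s["cx"])/f,(v-s["cy"])/f,1.]); return -Rm.T@t,d
def onz(s,u,v,z):
    o,d=ray(s,u,v); return o+d*(z-o[2])/d[2]
def dep(s,u,v):
    o,d=ray(s,u,v); return o+d*s["z_map"][int(round(v)),int(round(u))]
def cloud(s):
    f,Rm,t=cam(s); v,u=np.mgrid[0:480,0:640]; z=s["z_map"]
    P=np.stack([(u-s["cx"])/f*z,(v-s["cy"])/f*z,z],-1)
    return (P-t)@Rm
def proj(s,p):
    f,Rm,t=cam(s); c=Rm@np.asarray(p)+t; return c[0]/c[2]*f+s["cx"],c[1]/c[2]*f+s["cy"]
E
python3 - <<'E'
from h import *
for n in("top","side"):
    s=pickle.load(open(n+"0.pkl","rb")); P=cloud(s); hsv=cv2.cvtColor(s["frame"],cv2.COLOR_BGR2HSV)
    H,S,V=cv2.split(hsv)
    if n=="top":
        crop=s["frame"][140:290,180:480]; cv2.imwrite("pics/topc.png",cv2.resize(crop,None,fx=2.6,fy=2.6,interpolation=cv2.INTER_CUBIC))
    else:
        crop=s["frame"][180:350,190:370]; cv2.imwrite("pics/sidec.png",cv2.resize(crop,None,fx=3.4,fy=3.4,interpolation=cv2.INTER_CUBIC))
    blue=((H>100)&(H<130)&(S>120)&(abs(P[...,2]-.117)<.012)&(V>40)).astype(np.uint8)
    cs=max(cv2.findContours(blue,0,1)[0],key=cv2.contourArea)
    Q=np.array([onz(s,*p[0],.117)[:2] for p in cs],np.float32)
    r=cv2.minAreaRect(Q); print(n,"lid",r, P[blue>0][:,2].mean()); print(cv2.boxPoints(r))
    red=((H<8)|(H>172))&(S>150)&(V>60)
    nn,l,st,c=cv2.connectedComponentsWithStats(red.astype(np.uint8))
    for i in range(1,nn):
        if st[i,4]>5 and P[l==i][:,0].mean()<1.1: print("red",c[i],st[i,4],np.median(P[l==i],0))
    gr=(H>45)&(H<80)&(S>100)
    nn,l,st,c=cv2.connectedComponentsWithStats(gr.astype(np.uint8))
    for i in range(1,nn):
        if st[i,4]>30: print("green",c[i],st[i,4],np.median(P[l==i],0),P[l==i][:,2].max())
    dz=P[...,2]; m=(V<60)&(dz>.05)&(dz<.12)&(P[...,0]>.5)&(P[...,0]<1)&(abs(P[...,1])<.3)
    nn,l,st,c=cv2.connectedComponentsWithStats(m.astype(np.uint8))
    for i in range(1,nn):
        if st[i,4]>6: print("dark",c[i],st[i,4],np.median(P[l==i],0),P[l==i][:,2].max())
    m=(dz>.145)&(dz<.175)&(P[...,0]>.4)&(P[...,0]<1)&(abs(P[...,1])<.2)
    print("handle",m.sum(),P[m].mean(0),P[m].min(0),P[m].max(0))
E
```

```text
top lid ((0.616012692451477, 0.10430801659822464), (0.2178615927696228, 0.29590314626693726), 3.9243650436401367) 0.11559043498359704
[[ 0.49721155  0.24445751]
 [ 0.5174631  -0.05075183]
 [ 0.7348138  -0.03584148]
 [ 0.7145623   0.25936785]]
red [636.53932584 180.54157303] 445 [ 0.89317761 -1.04090657 -0.29027775]
red [201.23367698 249.44329897] 291 [0.4936012  0.33764748 0.09005714]
red [258.53846154 256.80769231] 26 [0.47558558 0.18262783 0.13275216]
green [206.02112676 185.71830986] 284 [0.66769967 0.34395162 0.08876833] 1.4119227046294498
green [442.05648688 215.2824344 ] 2744 [ 0.62593778 -0.28536172  0.05861136] 1.4119227046294498
green [387.58491848 332.00509511] 2944 [ 0.31090609 -0.15157706  0.05860571] 1.4119227046294498
dark [381.33333333 225.45833333] 24 [ 0.5849978  -0.12516849  0.08583836] 0.09155124351396697
handle 215 [0.54189315 0.09716024 0.15968556] [0.53316547 0.04386045 0.14560212] [0.55167714 0.15252562 0.16686386]
side lid ((0.6144182682037354, 0.10804307460784912), (0.22121241688728333, 0.3045598566532135), 4.158120632171631) 0.11656972731844874
[[ 0.4930615 
[... 179 characters left out ...]
.91639871  98.90032154] 311 [ 0.87940596 -1.33137162 -0.29039079]
red [313.44086022 298.98924731] 93 [0.47481236 0.19051376 0.12145113]
red [275.62857143 371.12605042] 595 [0.48988786 0.36433741 0.07742779]
green [326.8530098  184.41110593] 2143 [ 0.62350926 -0.25478896  0.05770887] 0.9898679443368926
green [415.00461976 244.03056148] 2814 [ 0.30254149 -0.11900823  0.05885674] 0.9898679443368926
green [206.08528428 345.59698997] 598 [0.6647783  0.36775558 0.07411508] 0.9898679443368926
dark [320.58928571 211.69642857] 56 [ 0.5844546  -0.12066075  0.08057946] 0.08945771135616683
handle 201 [0.53997118 0.10746784 0.16010219] [0.53206044 0.0489868  0.14513708] [0.55016077 0.1591868  0.166443  ]
```

View pics/topc.png

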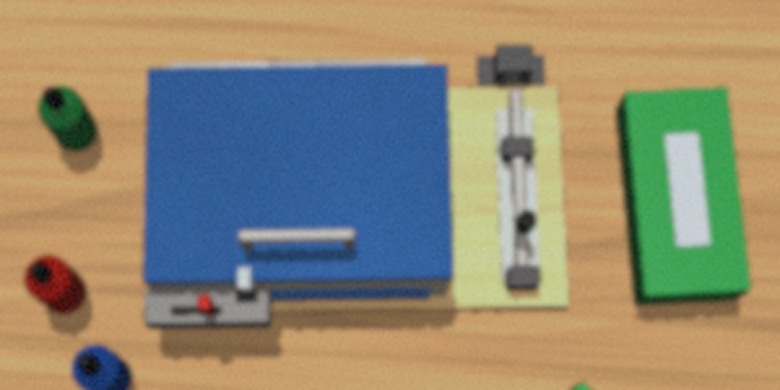

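View pics/sidec.png

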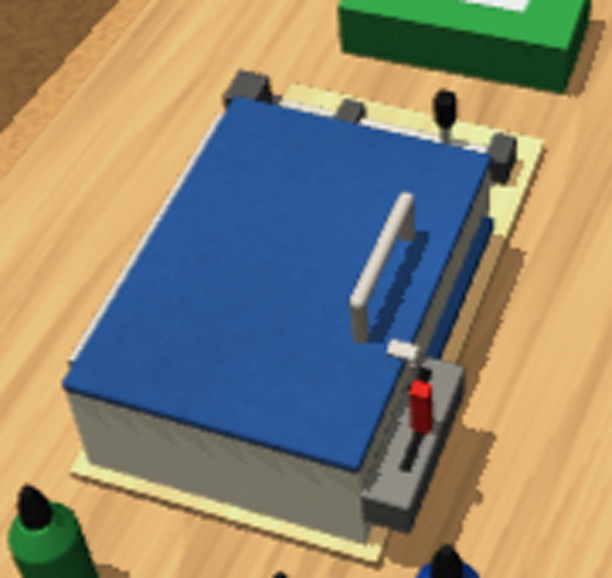

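>>> play_rows([
  [[0,0,-5,0.03,-0.025,0.0,-1],[0,0,-13,0.075,-0.063,0.0,-1],[0,0,-21,0.12,-0.101,0.0,-1],[0,0,-29,0.165,-0.139,0.01,-1],[0,0,-37,0.21,-0.177,0.02,-1],[0,0,-45,0.255,-0.215,0.03,-1],[0,0,-53,0.3,-0.253,0.04,-1],[0,0,-61,0.345,-0.291,0.05,-1],[0,0,-70,0.39,-0.329,0.06,-1],[0,0,-78.25,0.435,-0.367,0.07,-1]],
])

```text
t: 1.35
eef_pos: [0.5029, -0.1769, 0.1609]
orientation: [2.137, 2.302, -0.0]
ft_force: [0.1, -0.6, 0.4]
opening: 0.0005
```

>>> play_rows([
  [[0,0,0,0.025,0.023,0.0,-1],[0,0,0,0.047,0.043,0.0,-1],[0,0,0,0.047,0.043,0.0,-1],[0,0,0,0.047,0.043,0.02,-1],[0,0,0,0.047,0.043,0.045,-1],[0,0,0,0.047,0.043,0.07,-1],[0,0,0,0.047,0.043,0.09,-1],[0,0,0,0.047,0.043,0.096,-1],[0,0,0,0.047,0.043,0.096,-1],[0,0,0,0.047,0.043,0.096,-1]],
])

```text
t: 2.6
eef_pos: [0.5424, -0.1289, 0.0662]
orientation: [2.142, 2.296, 0.001]
ft_force: [-0.9, 0.6, 0.8]
opening: -0.0003
```

```bash
cat > look.py <<'E'
import sys
from h import *
from plant import bot
tag=sys.argv[1]
s=bot.snapshot("side"); pickle.dump(s,open(f"side{tag}.pkl","wb")); cv2.imwrite(f"pics/side{tag}.png",cv2.resize(s["frame"][130:350,170:420],None,fx=2.7,fy=2.7,interpolation=cv2.INTER_CUBIC))
s=bot.snapshot("top"); pickle.dump(s,open(f"top{tag}.pkl","wb")); cv2.imwrite(f"pics/top{tag}.png",cv2.resize(s["frame"][120:300,180:480],None,fx=2.6,fy=2.6,interpolation=cv2.INTER_CUBIC))
E
python3 look.py 1
```

```text
(no output)
```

View pics/side1.png

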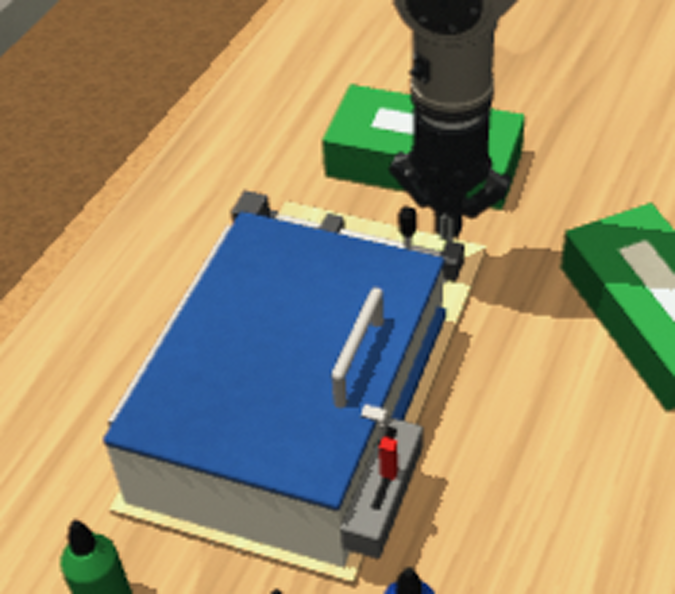

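View pics/top1.png

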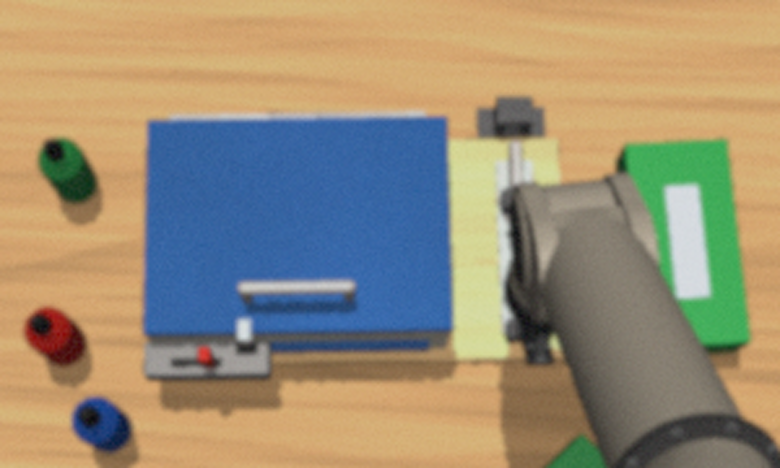

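The fingers (side view about (450,225)) are just behind the knob (407,222) and in line with it. I'll push along the chest's +x.

>>> play_rows([
  [[0,0,0,0,0.005,0,-1],[0,0,0,0,0.01,0,-1],[0,0,0,0,0.015,0,-1],[0,0,0,0,0.02,0,-1],[0,0,0,0,0.025,0,-1],[0,0,0,0,0.03,0,-1],[0,0,0,0,0.034,0,-1],[0,0,0,0,0.038,0,-1],[0,0,0,0,0.04,0,-1],[0,0,0,0,0.04,0,-1]],
])

```text
t: 3.95
eef_pos: [0.582, -0.1257, 0.0652]
orientation: [2.142, 2.297, 0.0]
ft_force: [-1.7, 0.3, -0.9]
opening: 0.0003
```

```bash
python3 look.py 2
python3 - <<'E'
from h import *
for k in "012":
    s=pickle.load(open(f"side{k}.pkl","rb"));P=cloud(s);V=s["frame"].max(-1);dz=P[...,2]
    m=(V<60)&(dz>.06)&(dz<.1)&(P[...,0]>.5)&(P[...,0]<.75)&(abs(P[...,1]+.12)<.015)
    nn,l,st,c=cv2.connectedComponentsWithStats(m.astype(np.uint8))
    for i in range(1,nn):
        if st[i,4]>10: print(k,c[i],st[i,4],np.median(P[l==i],0))
E
```

```text
0 [320.58928571 211.69642857] 56 [ 0.5844546  -0.12066075  0.08057946]
1 [320.58928571 211.69642857] 56 [ 0.58454791 -0.1210264   0.07984221]
1 [334.5 214. ] 14 [ 0.54086974 -0.11879654  0.08841881]
1 [338.28571429 213.66666667] 21 [ 0.53177184 -0.12410944  0.08702418]
2 [315.60344828 210.44827586] 58 [ 0.600272   -0.11809453  0.08284416]
2 [325.31818182 210.86363636] 22 [ 0.57032811 -0.1209359   0.08694315]
```

View pics/side2.png

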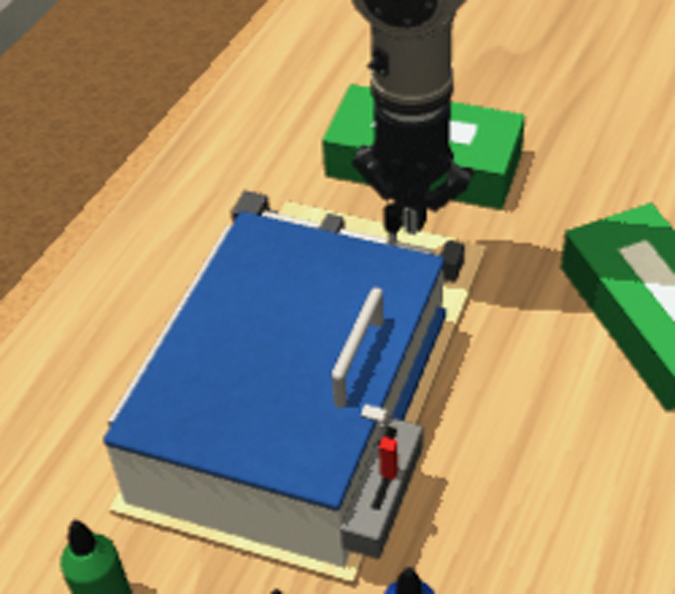

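The knob has moved about 16 mm, so I'll keep pushing.

>>> play_rows([
  [[0,0,0,0,0.003,0,-1],[0,0,0,0,0.006,0,-1],[0,0,0,0,0.009,0,-1],[0,0,0,0,0.012,0,-1],[0,0,0,0,0.014,0,-1],[0,0,0,0,0.016,0,-1],[0,0,0,0,0.018,0,-1],[0,0,0,0,0.019,0,-1],[0,0,0,0,0.02,0,-1],[0,0,0,0,0.02,0,-1]],
])

```text
t: 5.3
eef_pos: [0.6004, -0.1245, 0.0652]
orientation: [-2.142, -2.296, 0.003]
ft_force: [-7.3, 0.3, 4.5]
opening: -0.0002
```

>>> play_rows([
  [[0,0,0,0,0.001,0,-1],[0,0,0,0,0.002,0,-1],[0,0,0,0,0.003,0,-1],[0,0,0,0,0.004,0,-1],[0,0,0,0,0.005,0,-1],[0,0,0,0,0.006,0,-1],[0,0,0,0,0.006,0,-1],[0,0,0,0,0.006,0,-1],[0,0,0,0,0.006,0,-1],[0,0,0,0,0.006,0,-1]],
])

```text
t: 6.55
eef_pos: [0.6008, -0.1244, 0.065]
orientation: [-2.137, -2.29, 0.017]
ft_force: [-24.7, 0.4, 19.9]
opening: 0.0001
```

```bash
python3 look.py 3
python3 - <<'E'
from h import *
for k in "023":
    s=pickle.load(open(f"side{k}.pkl","rb"));P=cloud(s);V=s["frame"].max(-1);dz=P[...,2]
    m=(V<60)&(dz>.06)&(dz<.1)&(P[...,0]>.5)&(P[...,0]<.75)&(abs(P[...,1]+.12)<.015)
    nn,l,st,c=cv2.connectedComponentsWithStats(m.astype(np.uint8))
    for i in range(1,nn):
        if st[i,4]>10: print(k,c[i],st[i,4],np.median(P[l==i],0))
E
```

```text
0 [320.58928571 211.69642857] 56 [ 0.5844546  -0.12066075  0.08057946]
2 [315.60344828 210.44827586] 58 [ 0.600272   -0.11809453  0.08284416]
2 [325.31818182 210.86363636] 22 [ 0.57032811 -0.1209359   0.08694315]
3 [309.39622642 209.        ] 53 [ 0.61934433 -0.11680515  0.08300872]
3 [319.1  209.25] 20 [ 0.58893589 -0.11999455  0.08596042]
```

View pics/side3.png

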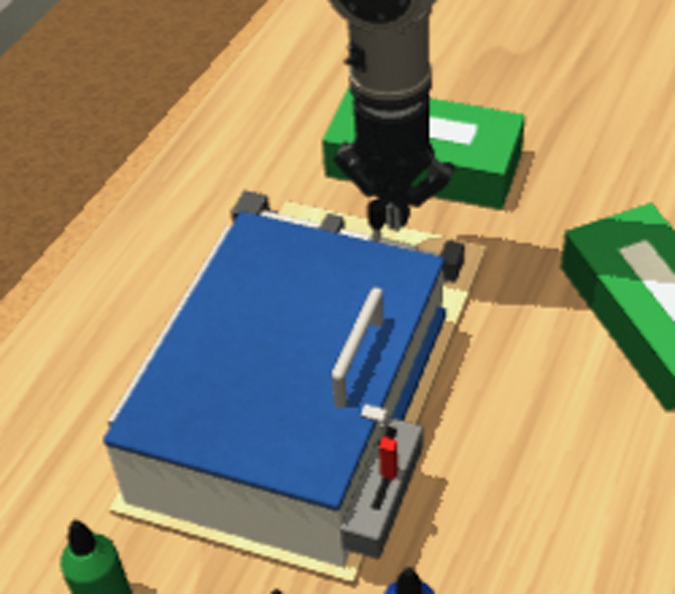

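The bolt went 35 mm and then hit a hard stop at 25 N. I'll back off, rise and move over the handle.

>>> play_rows([
  [[0,0,0,0,-0.02,0,-1],[0,0,0,0,-0.04,-0.01,-1],[0,0,0,0,-0.051,-0.06,-1],[0,0,0,0,-0.051,-0.11,-1],[0,0,0,0.03,-0.051,-0.15,0],[0,0,0,0.085,-0.051,-0.15,1],[0,0,0,0.14,-0.051,-0.15,1],[0,0,0,0.19,-0.051,-0.15,1],[0,0,0,0.23,-0.051,-0.15,1],[0,0,0,0.23,-0.051,-0.15,1]],
])

```text
t: 7.9
eef_pos: [0.5413, 0.1067, 0.2164]
orientation: [2.135, 2.304, 0.007]
ft_force: [0.0, -1.4, 0.5]
opening: 0.0855
```

```bash
python3 look.py 4
python3 - <<'E'
from h import *
from plant import bot
print(bot.state()["eef_pos"],bot.state()["orientation"],bot.state()["ft_force"])
s=pickle.load(open("side4.pkl","rb"));P=cloud(s);V=s["frame"].max(-1);dz=P[...,2]
m=(V<60)&(dz>.06)&(dz<.1)&(P[...,0]>.5)&(P[...,0]<.75)&(abs(P[...,1]+.12)<.015)
nn,l,st,c=cv2.connectedComponentsWithStats(m.astype(np.uint8))
for i in range(1,nn):
    if st[i,4]>10: print(c[i],st[i,4],np.median(P[l==i],0))
E
```

```text
[0.54164662 0.10197303 0.21572025] [2.14109191e+00 2.29717802e+00 2.00571682e-03] [0.36989369 0.2982174  0.0225011 ]
```

View pics/side4.png

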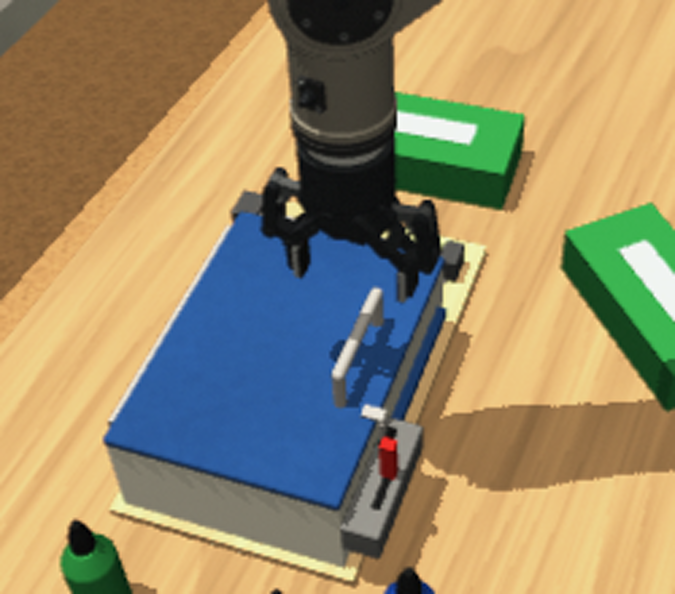

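View pics/top4.png

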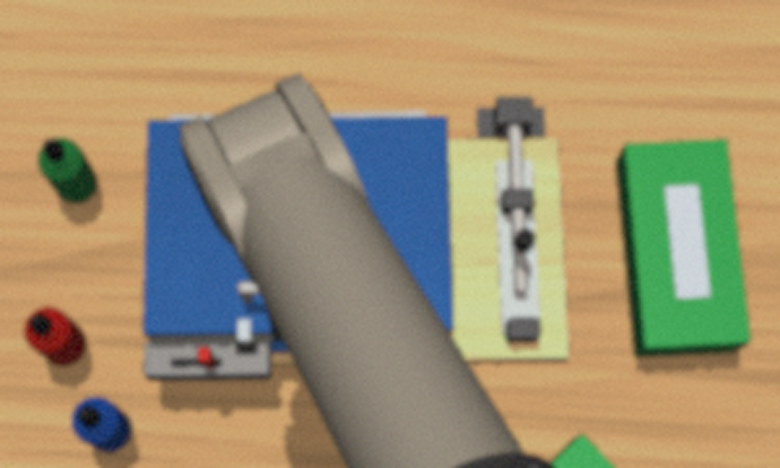

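In the top view the bolt rod reaches into the keeper at (514,118). The handle is centred under the open fingers, so I'll go down and grip it.

>>> play_rows([
  [[0,0,0,0,0,0.02,1],[0,0,0,0,-0.001,0.045,1],[0,0,0,0,-0.001,0.065,1],[0,0,0,0,-0.001,0.076,1],[0,0,0,0,-0.001,0.076,1],[0,0,0,0,-0.001,0.076,-1],[0,0,0,0,-0.001,0.076,-1],[0,0,0,0,-0.001,0.076,-1],[0,0,0,0,-0.001,0.076,-1],[0,0,0,0,-0.001,0.076,-1]],
])

```text
t: 9.25
eef_pos: [0.5425, 0.1021, 0.14]
orientation: [2.141, 2.295, 0.008]
ft_force: [8.3, 0.4, -4.8]
opening: 0.0099
```

```bash
python3 look.py 5; python3 -c "
from plant import bot
s=bot.state();print(s['eef_pos'],s['ft_force'],s['torque'],s['opening'])"
```

```text
[0.54248687 0.10212104 0.13995207] [ 8.30068777  0.89628726 -4.85775508] [ 1.07893683e-01 -1.48627173e+00 -8.13295757e-04] 0.00980666823664374
```

View pics/side5.png

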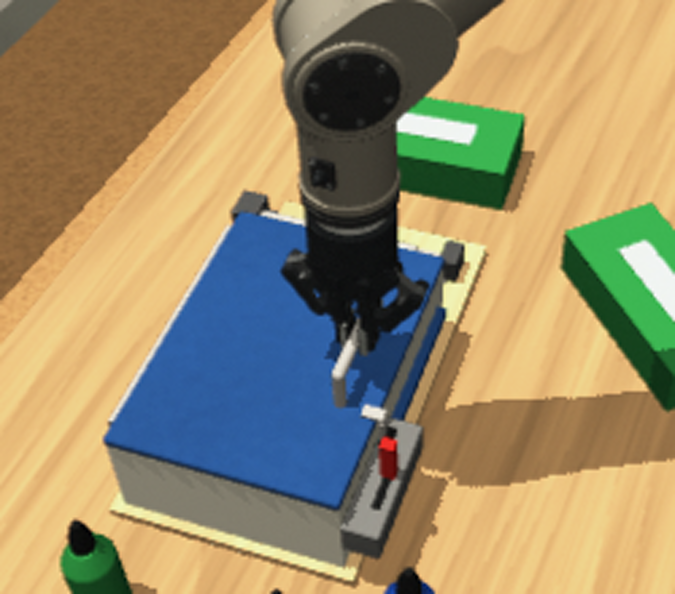

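The handle is pinched and the opening reads about 10 mm. Now I'll tug up by a few mm.

>>> play_rows([
  [[0,0,0,0,0.002,-0.001,-1],[0,0,0,0,0.003,-0.002,-1],[0,0,0,0,0.003,-0.003,-1],[0,0,0,0,0.003,-0.004,-1],[0,0,0,0,0.003,-0.005,-1],[0,0,0,0,0.003,-0.006,-1],[0,0,0,0,0.003,-0.006,-1],[0,0,0,0,0.003,-0.006,-1],[0,0,0,0,0.003,-0.006,-1],[0,0,0,0,0.003,-0.006,-1]],
])

```text
t: 10.6
eef_pos: [0.5436, 0.1022, 0.1442]
orientation: [2.143, 2.297, 0.003]
ft_force: [9.3, 2.7, -17.6]
opening: 0.0095
```

```bash
python3 look.py 6; python3 -c "
from plant import bot
s=bot.state();print(s['eef_pos'],s['ft_force'],s['torque'],s['opening'])"
```

```text
[0.54359813 0.1021783  0.14424108] [ 10.00271521   2.81801037 -17.3536763 ] [ 0.52887377 -1.93189101  0.02405554] 0.009953314472030388
```

>>> play_rows([
  [[0,0,0,0,0.001,-0.001,-1],[0,0,0,0,0.002,-0.002,-1],[0,0,0,0,0.002,-0.003,-1],[0,0,0,0,0.002,-0.004,-1],[0,0,0,0,0.002,-0.004,-1],[0,0,0,0,0.002,-0.004,-1],[0,0,0,0,0.002,-0.004,-1],[0,0,0,0,0.002,-0.004,-1],[0,0,0,0,0.002,-0.004,-1],[0,0,0,0,0.002,-0.004,-1]],
])

```text
t: 11.95
eef_pos: [0.5436, 0.1022, 0.1448]
orientation: [-2.139, -2.296, 0.002]
ft_force: [14.9, 5.7, -40.6]
opening: 0.0096
```

```bash
python3 look.py 7
python3 - <<'E'
from h import *
for k in "4567":
    s=pickle.load(open(f"side{k}.pkl","rb"));P=cloud(s);H,S,V=cv2.split(cv2.cvtColor(s["frame"],cv2.COLOR_BGR2HSV))
    # lid plane points at the left, front vs back
    b=(H>100)&(H<130)&(S>120)&(P[...,2]>.1)&(P[...,2]<.15)&(P[...,1]>.16)&(P[...,1]<.25)
    A=P[b]; c=np.linalg.lstsq(np.c_[A[:,:2],np.ones(len(A))],A[:,2],rcond=None)[0]; print(k,len(A),c)
E
```

```text
4 2846 [-0.0003249  -0.00079127  0.11699145]
5 2860 [5.74177501e-05 5.59296506e-04 1.16518766e-01]
6 2829 [-0.02315131 -0.00452322  0.13423251]
7 2820 [-0.02549004 -0.00196811  0.13529318]
```

View pics/side7.png

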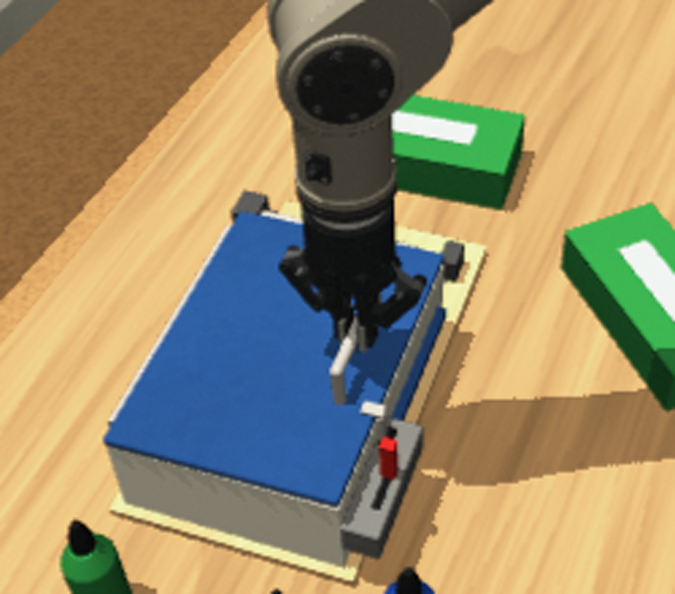

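The lid tilts by about 0.024 rad, then stops dead at 40 N, so the catch holds it. I'll lower it, release it and measure the tab and hook from the saved pictures.

>>> play_rows([
  [[0,0,0,0,-0.001,0.005,-1],[0,0,0,0,-0.001,0.01,-1],[0,0,0,0,-0.001,0.01,-1],[0,0,0,0,-0.001,0.01,1],[0,0,0,0,-0.001,0.01,1],[0,0,0,0,-0.001,0.01,1],[0,0,0,0,-0.001,0.01,1],[0,0,0,0,-0.001,-0.02,1],[0,0,0,0,-0.001,-0.06,1],[0,0,0,0,-0.001,-0.08,1]],
])

```text
t: 13.3
eef_pos: [0.5447, 0.1025, 0.2315]
orientation: [2.142, 2.296, 0.004]
ft_force: [-0.4, -1.2, -0.7]
opening: 0.085
```

Run:
```python
from h import *
for n in("top","side"):
    s=pickle.load(open(n+"0.pkl","rb"));P=cloud(s);H,S,V=cv2.split(cv2.cvtColor(s["frame"],cv2.COLOR_BGR2HSV))
    m=(S<60)&(V>150)&(P[...,2]>.09)&(P[...,0]<.53)&(P[...,0]>.46)&(P[...,1]>.1)&(P[...,1]<.2)
    print(n,"hook",m.sum(),P[m].min(0),P[m].max(0),P[m].mean(0))
    m=((H<8)|(H>172))&(S>130)&(P[...,2]>.09)&(P[...,0]<.53)&(P[...,0]>.44)&(P[...,1]>.1)&(P[...,1]<.25)
    print(n,"tab",m.sum(),P[m].min(0),P[m].max(0),P[m].mean(0))
s=pickle.load(open("top0.pkl","rb"));print(onz(s,258.5,256.8,.135))
from plant import bot
s=bot.state();print(s['eef_pos'],s['ft_force'],s['opening'])
```

```text
top hook 48 [0.47403693 0.13272752 0.09027937] [0.51670964 0.16107061 0.12478587] [0.50259781 0.14971768 0.11324271]
top tab 25 [0.46997588 0.17758579 0.09072305] [0.48330277 0.19488119 0.14128084] [0.47641085 0.18352899 0.13120722]
side hook 35 [0.49595681 0.14301067 0.11661686] [0.51608676 0.15705773 0.1229493 ] [0.50579637 0.15093506 0.11977103]
side tab 91 [0.46902315 0.14919235 0.09010267] [0.49088787 0.19436068 0.1382635 ] [0.47524734 0.18874026 0.11820795]
[0.4755581  0.18328822 0.135     ]
[0.5446777  0.10254697 0.23149529] [-0.36157318 -1.18057645 -0.67738339] 0.08503560930107075
```

>>> play_rows([
  [[0,0,0,0.02,-0.03,0,-1],[0,0,0,0.04,-0.055,0,-1],[0,0,0,0.058,-0.071,0,-1],[0,0,0,0.058,-0.071,0,-1],[0,0,0,0.058,-0.071,0.03,-1],[0,0,0,0.058,-0.071,0.06,-1],[0,0,0,0.058,-0.071,0.09,-1],[0,0,0,0.058,-0.071,0.11,-1],[0,0,0,0.058,-0.071,0.123,-1],[0,0,0,0.058,-0.071,0.124,-1]],
])

```text
t: 14.55
eef_pos: [0.4691, 0.1545, 0.1047]
orientation: [-2.143, -2.296, 0.002]
ft_force: [-1.0, -0.2, -0.6]
opening: -0.0001
```

```bash
python3 look.py 8; python3 -c "
from plant import bot
s=bot.state();print(s['eef_pos'],s['ft_force'],s['torque'],s['opening'])"
```

```text
[0.46956086 0.15507174 0.10570086] [-0.16619584 -0.52741657 -0.34236678] [0.05744368 0.01559757 0.00979159] 0.00013955227754840343
```

View pics/side8.png

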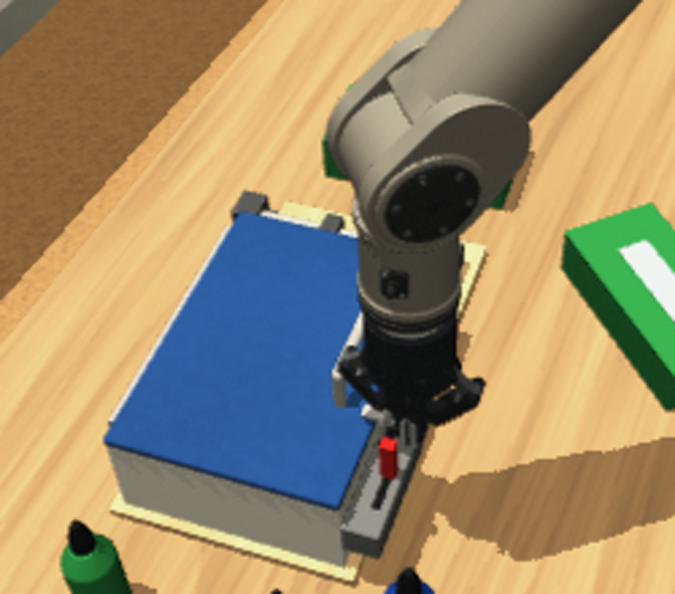

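The shut fingers are right of the red tab at side view (388,455) and clear of the hook. I'll push left.

>>> play_rows([
  [[0,0,0,0.006,0,0,-1],[0,0,0,0.012,0,0,-1],[0,0,0,0.017,0,0,-1],[0,0,0,0.022,0,0,-1],[0,0,0,0.027,0,0,-1],[0,0,0,0.031,0,0,-1],[0,0,0,0.034,0,0,-1],[0,0,0,0.036,0,0,-1],[0,0,0,0.037,0,0,-1],[0,0,0,0.037,0,0,-1]],
])

```text
t: 15.9
eef_pos: [0.4664, 0.1921, 0.1053]
orientation: [-2.143, -2.297, -0.0]
ft_force: [1.0, -2.3, 1.1]
opening: -0.0002
```

```bash
python3 look.py 9
python3 - <<'E'
from h import *
from plant import bot
for k in "089":
  s=pickle.load(open(f"side{k}.pkl","rb"));P=cloud(s);H,S,V=cv2.split(cv2.cvtColor(s["frame"],cv2.COLOR_BGR2HSV))
  m=((H<8)|(H>172))&(S>130)&(P[...,2]>.095)&(P[...,0]<.5)&(P[...,0]>.44)&(P[...,1]>.15)&(P[...,1]<.25)
  print(k,"tab",m.sum(),np.median(P[m],0))
s=bot.state();print(s['eef_pos'],s['ft_force'],s['opening'])
E
```

```text
0 tab 83 [0.47499965 0.19060397 0.12256607]
8 tab 85 [0.47457517 0.19097686 0.12394668]
9 tab 88 [0.47266587 0.21396988 0.12531475]
[0.4663309  0.19211089 0.10524816] [ 0.99463043 -2.49520709  0.68559997] -6.190106400596182e-05
```

View pics/side9.png

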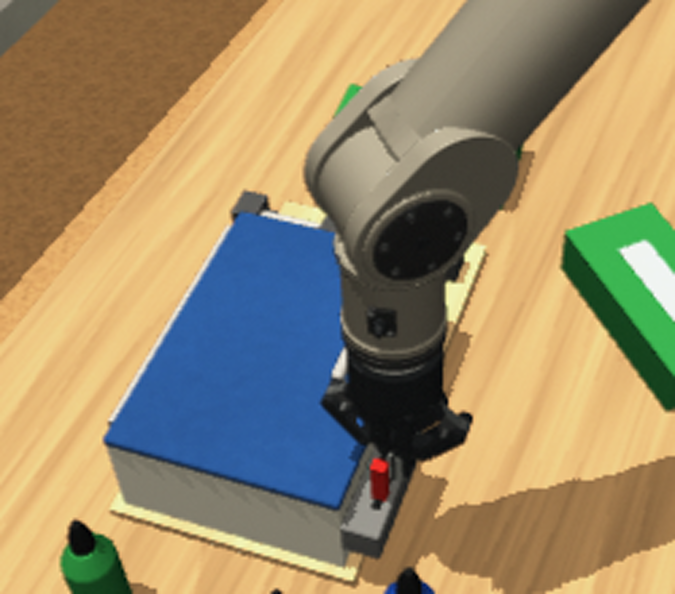

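Moved 23 mm. I'll push on to the end stop.

>>> play_rows([
  [[0,0,0,0.001,0,0,-1],[0,0,0,0.002,0,0,-1],[0,0,0,0.003,0,0,-1],[0,0,0,0.004,0,0,-1],[0,0,0,0.005,0,0,-1],[0,0,0,0.006,0,0,-1],[0,0,0,0.006,0,0,-1],[0,0,0,0.006,0,0,-1],[0,0,0,0.006,0,0,-1],[0,0,0,0.006,0,0,-1]],
])

```text
t: 17.25
eef_pos: [0.4661, 0.1946, 0.1052]
orientation: [2.144, 2.293, -0.007]
ft_force: [1.8, -12.1, 6.7]
opening: -0.0002
```

The tab is at its stop: 12 N and about 25 mm of travel. I'll go back above the handle.

>>> play_rows([
  [[0,0,0,-0.015,0,0,-1],[0,0,0,-0.015,0,-0.04,-1],[0,0,0,-0.015,0,-0.08,-1],[0,0,0,-0.02,0,-0.11,-1],[0,0,0,-0.05,0.03,-0.11,0],[0,0,0,-0.08,0.06,-0.11,1],[0,0,0,-0.102,0.071,-0.11,1],[0,0,0,-0.102,0.071,-0.11,1],[0,0,0,-0.102,0.071,-0.11,1],[0,0,0,-0.102,0.071,-0.11,1]],
])

```text
t: 18.5
eef_pos: [0.5431, 0.1027, 0.2154]
orientation: [-2.14, -2.3, -0.001]
ft_force: [0.4, 0.2, -0.8]
opening: 0.0853
```

```bash
python3 look.py 10; python3 -c "
from plant import bot
s=bot.state();print(s['eef_pos'],s['orientation'],s['ft_force'],s['opening'],s['q'])"
```

```text
[0.54338837 0.10223799 0.21540209] [-2.14041761e+00 -2.29942736e+00 -3.67327801e-04] [ 0.22842218  0.4639905  -0.1597709 ] 0.08504640766809854 [ 0.17071196  0.3509744  -0.58031203  1.83624062  0.22290417  1.01930803
 -0.42771758]
```

View pics/side10.png

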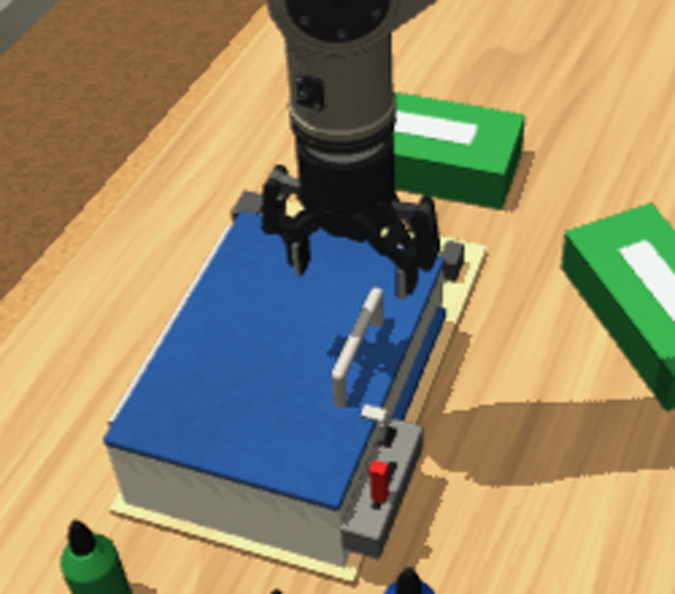

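>>> play_rows([
  [[0,0,0,0,0,0.02,1],[0,0,0,0,0.002,0.045,1],[0,0,0,0,0.002,0.065,1],[0,0,0,0,0.002,0.077,1],[0,0,0,0,0.002,0.077,1],[0,0,0,0,0.002,0.077,-1],[0,0,0,0,0.002,0.077,-1],[0,0,0,0,0.002,0.077,-1],[0,0,0,0,0.002,0.077,-1],[0,0,0,0,0.002,0.077,-1]],
])

```text
t: 19.85
eef_pos: [0.5426, 0.101, 0.1382]
orientation: [-2.14, -2.296, 0.009]
ft_force: [-10.9, -0.6, 11.0]
opening: 0.0099
```

>>> play_rows([
  [[0,0,0,0,-0.002,0,-1],[0,0,0,0,-0.001,-0.004,-1],[0,0,0,0,0.001,-0.009,-1],[0,0,0,0,0.002,-0.0135,-1],[0,0,0,0,0.004,-0.018,-1],[0,0,0,0,0.006,-0.0225,-1],[0,0,0,0,0.008,-0.027,-1],[0,0,0,0,0.01,-0.0315,-1],[0,0,0,0,0.0115,-0.036,-1],[0,0,0,0,0.0115,-0.036,-1]],
])

```text
t: 21.1
eef_pos: [0.5557, 0.1019, 0.1742]
orientation: [-2.141, -2.296, 0.005]
ft_force: [-8.0, -0.0, -1.4]
opening: 0.0097
```

```bash
python3 look.py 11; python3 -c "
from plant import bot
s=bot.state();print(s['eef_pos'],s['orientation'],s['ft_force'],s['torque'],s['opening'])"
```

```text
[0.55566672 0.10190908 0.1739929 ] [-2.14101897 -2.29623049  0.00518952] [-8.01543196  0.41905535 -1.29000036] [-0.07176357  1.82630329  0.00910518] 0.009715549328246214
```

View pics/side11.png

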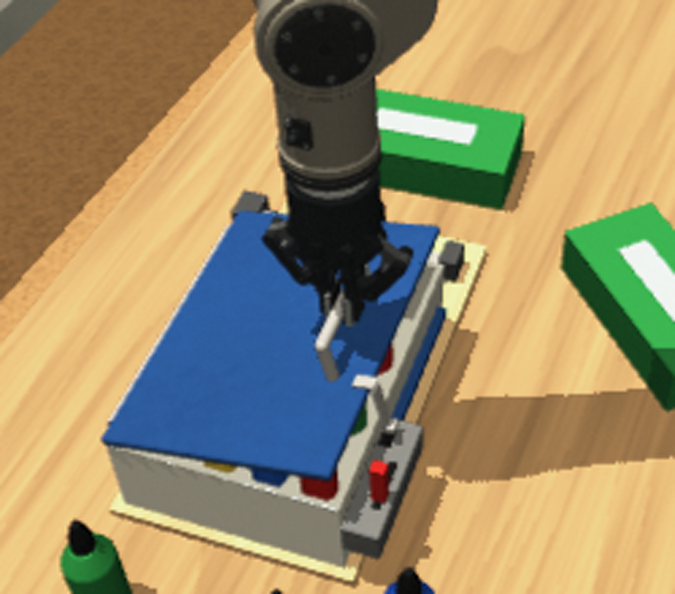

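The lid is free and rising, and the grip is sound. I'll continue along the arc.

>>> play_rows([
  [[0,0,0,0,0.001,-0.004,-1],[0,0,0,0,0.003,-0.0085,-1],[0,0,0,0,0.0075,-0.0167,-1],[0,0,0,0,0.01,-0.0205,-1],[0,0,0,0,0.0127,-0.0247,-1],[0,0,0,0,0.0185,-0.0323,-1],[0,0,0,0,0.0215,-0.036,-1],[0,0,0,0,0.0247,-0.0397,-1],[0,0,0,0,0.031,-0.0468,-1],[0,0,0,0,0.031,-0.0468,-1]],
])

```text
t: 22.45
eef_pos: [0.5883, 0.1042, 0.2227]
orientation: [2.143, 2.297, -0.001]
ft_force: [-8.2, -1.8, 3.1]
opening: 0.0099
```

>>> play_rows([
  [[0,0,0,0,0.002,-0.0034,-1],[0,0,0,0,0.005,-0.0068,-1],[0,0,0,0,0.0115,-0.0131,-1],[0,0,0,0,0.0185,-0.0191,-1],[0,0,0,0,0.0225,-0.022,-1],[0,0,0,0,0.0265,-0.0248,-1],[0,0,0,0,0.0305,-0.0275,-1],[0,0,0,0,0.0345,-0.0301,-1],[0,0,0,0,0.0395,-0.0335,-1],[0,0,0,0,0.0395,-0.0335,-1]],
])

```text
t: 23.7
eef_pos: [0.6283, 0.1071, 0.2563]
orientation: [2.143, 2.297, 0.001]
ft_force: [-8.5, -0.0, 4.7]
opening: 0.01
```

```bash
python3 look.py 12
python3 - <<'E'
from h import *
from plant import bot
st=bot.state();print(st['eef_pos'],st['orientation'],st['ft_force'],st['torque'],st['opening'])
for n in("side","top"):
    s=pickle.load(open(n+"12.pkl","rb"));P=cloud(s);H,S,V=cv2.split(cv2.cvtColor(s["frame"],cv2.COLOR_BGR2HSV))
    b=(H>100)&(H<130)&(S>120)&(P[...,2]>.13)&(P[...,2]<.3)&(P[...,1]>-.02)&(P[...,1]<.25)&(P[...,0]>.5)&(P[...,0]<.8)
    A=P[b]; c=A.mean(0); n_=np.linalg.svd(A-c,full_matrices=False)[2][2]; print(n,len(A),n_,np.arccos(abs(n_[2])))
s=pickle.load(open("side12.pkl","rb"))
for k in ("0","12"):
  for n in("side","top"):
    s=pickle.load(open(n+k+".pkl","rb"));P=cloud(s);H,S,V=cv2.split(cv2.cvtColor(s["frame"],cv2.COLOR_BGR2HSV))
    for nm,m in (("red",((H<8)|(H>172))&(S>150)&(P[...,1]>.28)&(P[...,1]<.45)),("green",(H>45)&(H<80)&(S>100)&(P[...,1]>.28)&(P[...,1]<.45)),("tis",(H>45)&(H<80)&(S>100)&(P[...,1]<-.2)&(P[...,0]>.5)&(P[...,1]>-.4))):
        m&=P[...,2]<.15; print(k,n,nm,m.sum(),np.median(P[m],0).round(4))
E
```

```text
[0.62806164 0.10708058 0.25620629] [2.14257533e+00 2.29686438e+00 4.09989830e-04] [-7.41053932 -1.17059759  3.93114998] [-0.20427043  2.04099196  0.01688676] 0.00993869439984302
side 2545 [0.68514704 0.05013217 0.72667758] 0.7573231110340649
top 1760 [-0.68689562 -0.04947911 -0.72506981] 0.7596605690234867
0 side red 602 [0.4901 0.3641 0.0776]
0 side green 594 [0.6649 0.3677 0.0738]
0 side tis 2127 [ 0.624  -0.2549  0.0577]
0 top red 292 [0.4937 0.338  0.0901]
0 top green 280 [0.6679 0.3441 0.0887]
0 top tis 2732 [ 0.6264 -0.2859  0.0586]
12 side red 598 [0.4901 0.3642 0.0774]
12 side green 596 [0.6646 0.368  0.0723]
12 side tis 1916 [ 0.6107 -0.2614  0.0581]
12 top red 296 [0.4938 0.3381 0.0894]
12 top green 286 [0.6681 0.3441 0.0885]
12 top tis 2731 [ 0.6262 -0.2859  0.0586]
```

View pics/side12.png

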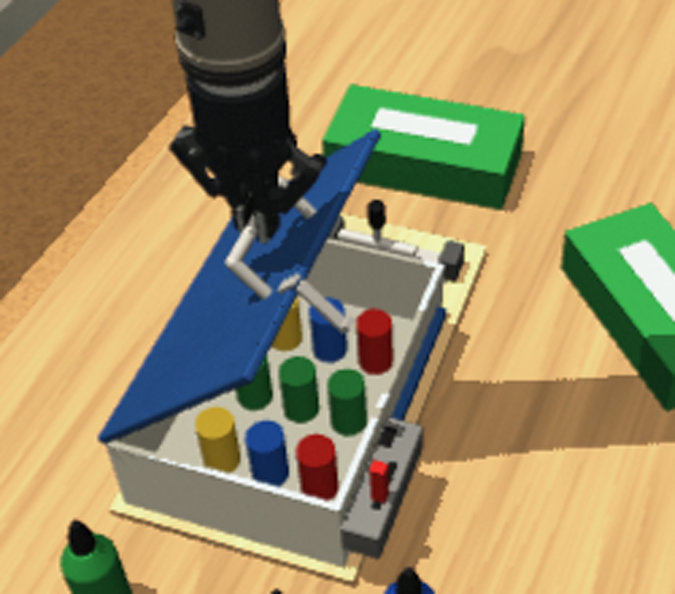

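View pics/top12.png

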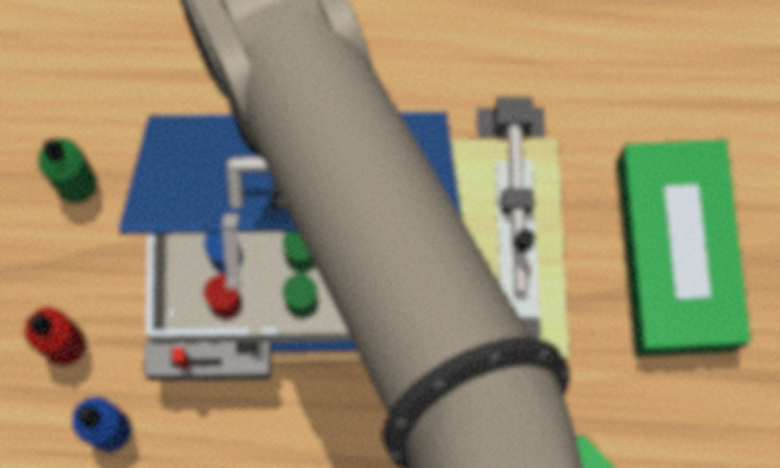

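The lid is at about 0.76 rad and held in the pads. The bolt is still home, and the bottles and box haven't moved. I'll hold once to confirm it is still.

>>> play_rows([
  [[0,0,0,0,0,0,-1],[0,0,0,0,0,0,-1],[0,0,0,0,0,0,-1],[0,0,0,0,0,0,-1],[0,0,0,0,0,0,-1],[0,0,0,0,0,0,-1],[0,0,0,0,0,0,-1],[0,0,0,0,0,0,-1],[0,0,0,0,0,0,-1],[0,0,0,0,0,0,-1]],
])

```text
t: 25.05
eef_pos: [0.628, 0.1071, 0.2561]
orientation: [2.143, 2.297, 0.0]
ft_force: [-8.5, -0.9, 4.4]
opening: 0.0097
```

```bash
python3 -c "
from plant import bot
s=bot.state();print(s['t'],s['eef_pos'],s['ft_force'],s['opening'],abs(s['joint_velocities']).max())
print(bot.hand_in())"
```

```text
25.05 [0.6279661  0.10710915 0.25613469] [-8.47642629 -0.8822146   4.41473205] 0.009667085628332654 0.0034490993528130433
the job is handed in; nothing more can be done
None
```

The job is done and handed in at about 25 s of the 58 s, with the gripper still holding the lid about halfway up. No verdict was reported.

- **Bolt:** I pushed it about 35 mm until it hit a hard stop at 25 N. Pictures show its rod in the keeper, and it had not moved at the end. The joint value itself can't be read, so "fully home" rests on that stop and the pictures. An upward force of about 20 N also showed on the wrist at the stop, and I did not find its cause.
- **Tug:** With the tab untouched, the lid rose to about 0.024 rad and stopped dead at about 40 N of pull, so the catch was holding it.
- **Tab:** I slid it left about 25 mm to its end stop, and the lid then came up freely.
- **Final hold:** Both cameras put the lid at about 0.76 rad. The handle was in the pads (opening about 10 mm) and the arm was still. The pads were still pressing about 8 N sideways on the handle.
- **Bottles and tissue box:** The top view shows all three within 1 mm of where they started. The side view of the tissue box shifted by 13 mm, probably because the arm and lid partly hid it; the top view saw it whole.

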